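Seat a single-cog module on the splines of a bike trainer's freehub

ROBOT

A 6-joint arm with a two-finger parallel gripper is mounted at the origin on the work surface. World frame = base frame: x ahead of the robot, y to its left, z up, the work surface at z = 0. Lengths are in m, angles in degrees, forces in N, time in s.
With the tool pointing down it reaches from about 0.4 to 0.825 m from the base axis. Payload 7 kg.
Tool frame: the origin (TCP) lies on the centre line of the jaws, within the pads' length; the fingertips stand r.tip_reach ahead of it and the grasp point (between the pads) is the TCP (r.tip_reach is the distance from the TCP to the fingertips, in m); z points along the fingers, y is the line along which they close (so a half turn about z gives the same grasp; the last joint's range is limited). The gripper opens to 88 mm and grips with 3 to 60 N. Pads are 19 mm wide; open, the fingers measure 130 mm over their backs; the gripper's body (78 mm by 193 mm) begins 47 mm behind the grasp point.
Start: joints at [85.892, 20.546, 0.682, 0, -70.136, -16.507], TCP at [0.238, 0.632, 0.246] pointing down, gripper open.
Joint ranges: [-176.03, 176.03], [-82.01, 121.73], [-58.28, 71.71], [-173.87, 95.51], [-174.79, -0.11], [-173.66, 173.66]. Speed limits (degrees/s): [136.94, 136.94, 172.46, 180, 180, 180].

INTERFACE

Orientations are given as [roll, pitch, yaw] about the fixed x, y, z axes, in that order (R = Rz(yaw) Ry(pitch) Rx(roll)).
In Python, from plant import sensors, cams, r gives the robot as it stands.
- The arm moves only by the tool drive_tool, never from a script. Its argument "rows" is a list of rows, each an object of numbers: "fingers": the gripper's target within -1 to 1 (fully open at 1, half-way at 0, shut at -1); "x", "y", "z": the shift along the tool's x, y, z in m; "spin": the turn about the tool's z in rad. A call has 1 to 10 rows; each row is the pose to reach, as a shift and turn from the pose commanded when the call began, along the tool's axes at that moment; what a row does not reach only later rows make up. A row lasts 1/8 s, in which the tool goes at most 62.5 mm and 10.7 degrees, less where a joint would pass 70% of its speed; a pose out of reach is approached as far as the arm can. A call with a gripper value outside its range is refused whole. The fingers move at their own pace and stop on an object; "newtons" is the grip in N (left out, the last holds). Time passes only in rows, so rows that repeat a pose let the fingers close. It gives the time, the measured TCP pose, the force, the opening and the grip force at its end, in the units of the state.
- sensors.get_state(): the state, without advancing time (a new reading comes with each control period).
- cams.capture(name): name is "scene" or "side" or "wrist"; returns a dict with "pixels" (420x560x3 uint8, red, green, blue), "intrinsics" (3x3 intrinsics, pixels), "k1" (the pictures are not rectified: a ray, as slopes to the right and down, at radius r is drawn at 1 + k1 r^2 times it, then the intrinsics apply), "eye" and "orientation" of the camera in the world; the wrist camera has in their place "T_tool_cam" (4x4, takes a point from camera to tool coordinates, whose origin is the TCP and whose axes are the flange's). Camera axes: x right, y up, looking along -z (the intrinsics and any distortion apply to the point x, -y, -z); pixel columns grow to the right and rows downward; lengths in m; the calibration is good to about 2 mm. A picture is of the moment at which its call begins: read the wrist's pose just before it. There is no depth.
- r.close_job(): hands the job in; it is judged then, once.
The state is a dict: "time_s": time; "joints": joint angles; "qd": joint speeds; "joint_torque": joint torques, N m; "tcp_pos": TCP position; "eef_rot": TCP orientation; "contact_force": force on the tool from outside, world axes, zero at the start; "moment": the same for the moment, N m; "gripper_width": finger opening in m; "gripper_force": force on a finger pad.
Only numpy, scipy, OpenCV 4.12 (cv2) and the standard library are available. Lean on these libraries where they do the work, as an engineer would, in place of code of your own. Each camera call takes 0.05 s, during which the arm holds its last target. There are 200 camera calls.

TASK

The bike trainer lies on its side with its freehub pointing up: pick up the single-cog module from the birch shelf, set it over the freehub and rock it to and fro under light pressure until the splines mesh, then slide it down until it sits fully home on the shoulder, and let go. Never force it or let it drop - the splines mark easily - and leave the other things on the shelf where they are.

Things in the scene. Friction and masses are not known exactly. Their poses are not given: they have to be found in the camera images.
- module_mid (a point): The single-cog module, 160 g or so: an upright black plastic sleeve, 44 mm outer diameter, 38 mm tall, open right through. The point is on its axis, half-way up (19 mm above its foot); z points up the axis. Grip the sleeve across its diameter, between 9 and 38 mm above the foot: above the cog.
- module_foot (a point): Centre of the module's underside, same axes. The bore is 36.2 mm across with nine equal teeth, 2.5 mm deep and 4 mm wide, running its full height, one every 40 degrees, the first towards +x of this point; their tips leave a clear circle of 31.2 mm. The lowest 2.5 mm of the teeth is bevelled back to a 35.2 mm circle at the foot.
- cog (a point): Centre of the upper face of the module's 14-tooth steel cog, 63 mm across, 7.5 mm above the foot. Below it is a black chain-guard disc, 68 mm across. The cog sticks out under the sleeve, so fingertips must stay above it.
- trainer: Bike trainer (fixed): a grey and black machine, 470 x 330 mm, lying on its side, no higher than 110 mm apart from the freehub. Its origin is on the shelf surface straight below the freehub's axis; z up. The round black belt cover under the freehub is 230 mm across, 98 mm high; the flywheel drum, 236 mm across, lies 200 mm off along its x axis. It carries the freehub.
- freehub_seat (a point): Centre of the shoulder (41 mm across) at the foot of the freehub, 125 mm above the shelf, on the freehub's upright axis; z up. When home, the module's foot rests on it and module_mid is 19 mm above it. Its x axis is the trainer's and tells nothing about how the splines are turned.
- freehub_mid (a point): The freehub, half-way up its axis: a steel cylinder 29.8 mm across with nine equal straight ridges along its height, 6 mm wide, 34.6 mm across over the ridges, one every 40 degrees. How they are turned is not reported and differs each time. Meshed, the module has about 0.6 mm play all round and 2 degrees either way; any of the nine positions will do.
- freehub_top (a point): Centre of the freehub's top face, 37 mm above the shoulder; an axle cap stands 8 mm higher. The top 2.5 mm of the ridges is bevelled to 31 mm across. Off mesh the bevels of teeth and ridges rest on one another, the foot about 2.7 mm below this point, and push the module towards the axis. The freehub can turn, but stiffly: it takes 0.3 N m, so light rubbing does not drag it along.
- kettlebell_mid (a point): Black cast kettlebell, 150 mm across and 200 mm tall with its handle, 8 kg; the point is on its axis 100 mm up. Bystander.
- case_mid (a point): Yellow plastic stopwatch case, 85 x 70 x 30 mm, lying flat; the point is its centre. Bystander.
- ball_mid (a point): Green silicone grip ball with a small flat foot, 58 mm across; the point is its centre, 28 mm up. Bystander.

How it is judged (in metres and radians):
On the way, in this order (a step that is already met when the one before it is completed fails the run):
1. the module is picked up clear of the shelf (height (world z) of module_mid above 0.08 m), for 0.1 s.
2. the splines are meshed: the module is upright on the freehub's axis and at least 6 mm down over the ridges (z of module_mid in the frame of freehub_seat below 0.05 m and horizontal distance between module_mid and freehub_seat below 0.003 m and angle between module_mid's own z axis and vertical below 0.1 rad), for 0.1 s.
At the end, for the whole second after the job is handed in: The module stands fully home on the freehub: its foot within 2 mm of the shoulder, its axis within 2 mm of the freehub's and within 0.06 rad of upright, released (z of module_mid in the frame of freehub_seat below 0.021 m and horizontal distance between module_mid and freehub_seat below 0.002 m and angle between module_mid's own z axis and vertical below 0.06 rad); the robot touches nothing.
It fails at once if the module is pressed or dropped on the trainer or its freehub with more than 30 N (contact force between module and trainer above 30 N).
It fails at once if the kettlebell, the stopwatch case or the grip ball is shifted more than 30 mm (distance of any of kettlebell_mid, case_mid, ball_mid from where it was at the start of the episode above 0.03 m).
It also fails if it takes over 61 s, if anything falls off the work surface, if the arm or the gripper's body presses on something with over 40 N, if the wrist force passes 120 N, or if a joint passes its speed limit or range.

## Working session

There is one attempt and no reset: what is moved stays moved. The work goes in short steps, Python scripts to look and compute and a tool call to move; the robot and the scene stay as the last step left them, time stands still between calls to the robot, and variables do not carry over. Pictures are saved under pics/ and viewed, at most 10 in all, crops included, and the job is handed in when it is done.

Besides the shell and the picture viewer there is one more tool, called after "Emit:" as name([rows], argument=value, ...), one row to a line, values as JSON. drive_tool: Moves the arm, as the interface text tells. Its arguments: {"type":"object","properties":{"rows":{"type":"array"},"newtons":{"type":"number"}},"required":["rows"]}

```bash
ls; mkdir -p pics
cat > h.py <<'E'
import numpy as np, cv2
from plant import sensors, cams, r
from scipy.spatial.transform import Rotation as R
def snap(name):
    s=sensors.get_state(); c=cams.capture(name); c['state']=s; return c
def campose(c):
    if 'T_tool_cam' in c:
        T=np.eye(4);T[:3,:3]=R.from_euler('xyz',c['state']['eef_rot'],degrees=True).as_matrix();T[:3,3]=c['state']['tcp_pos']
        T=T@np.array(c['T_tool_cam']); return T[:3,3],T[:3,:3]
    o=np.array(c['orientation'],float)
    M=o if o.shape==(3,3) else R.from_euler('xyz',o,degrees=True).as_matrix()
    return np.array(c['eye']),M
def dist(c): return np.array([c['k1'],0,0,0],float)
def ray(c,uv):
    e,M=campose(c)
    p=cv2.undistortPoints(np.array(uv,float).reshape(-1,1,2),np.array(c['intrinsics'],float),dist(c)).reshape(-1,2)
    d=np.c_[p[:,0],-p[:,1],-np.ones(len(p))]
    return e,d@M.T
def onplane(c,uv,z):
    e,d=ray(c,uv); return e+d*((z-e[2])/d[:,2])[:,None]
def proj(c,P):
    e,M=campose(c); q=(np.atleast_2d(P)-e)@M; q=q*[1,-1,-1]
    return cv2.projectPoints(q,np.zeros(3),np.zeros(3),np.array(c['intrinsics'],float),dist(c))[0].reshape(-1,2)
E
python3 - <<'E'
from h import *
for n in ['scene','side','wrist']:
    c=snap(n); cv2.imwrite(f'pics/{n}0.png',c['pixels'][:,:,::-1])
    print(n,{k:v for k,v in c.items() if k not in('pixels','state')})
print(sensors.get_state(), r.tip_reach)
E
```

```text
pics
scene {'intrinsics': array([[513.37796666,   0.        , 278.32051719],
       [  0.        , 513.37796666, 209.6703599 ],
       [  0.        ,   0.        ,   1.        ]]), 'k1': 0.021905509372873545, 'eye': array([ 1.54020558, -0.02581324,  0.78548642]), 'orientation': array([56.51497161,  0.23813816, 94.71825872])}
side {'intrinsics': array([[410.54302908,   0.        , 275.81707583],
       [  0.        , 410.54302908, 214.500516  ],
       [  0.        ,   0.        ,   1.        ]]), 'k1': -0.09627689786358033, 'eye': array([ 0.42796699, -0.64047287,  0.77423804]), 'orientation': array([ 40.0780854 ,  -0.97313565, -10.88256488])}
wrist {'intrinsics': array([[375.82826473,   0.        , 277.81827178],
       [  0.        , 375.82826473, 207.35328666],
       [  0.        ,   0.        ,   1.        ]]), 'k1': -0.07525305280860815, 'T_tool_cam': array([[-4.18406319e-04,  9.57768909e-01,  2.87538766e-01,
         7.72051602e-02],
       [ 9.99999728e-01,  5.75532527e-04, -4.61923647e-04,
        -7.09022073e-04],
       [-6.07904020e-04,  2.87538494e-01, -9.57768889e-01,
        -1.38389693e-01],
       [ 0.00000000e+00,  0.00000000e+00,  0.00000000e+00,
         1.00000000e+00]])}
{'time_s': 0.15, 'joints': array([ 8.58929472e+01,  2.05832589e+01,  6.44633327e-01, -1.60520532e-02,
       -7.01356499e+01, -1.65083113e+01]), 'qd': array([ 0.04103688, -0.19924275,  0.1623993 ,  0.16695704, -0.10383561,
       -0.03309021]), 'joint_torque': array([-1.91093946e-03, -5.83272314e+01,  2.93290722e+01,  7.00118065e+00,
        8.80477804e-03, -1.07426135e-04]), 'tcp_pos': array([0.23753924, 0.63143966, 0.24481024]), 'eef_rot': array([ 1.79924498e+02, -6.63807201e-03, -2.06208239e+01]), 'contact_force': array([-0.30866576,  0.26445666, -0.44994047]), 'moment': array([0.00918854, 0.01091956, 0.02572264]), 'gripper_force': 0.0, 'gripper_width': 0.08764690955738731} 0.019
```

View pics/scene0.png

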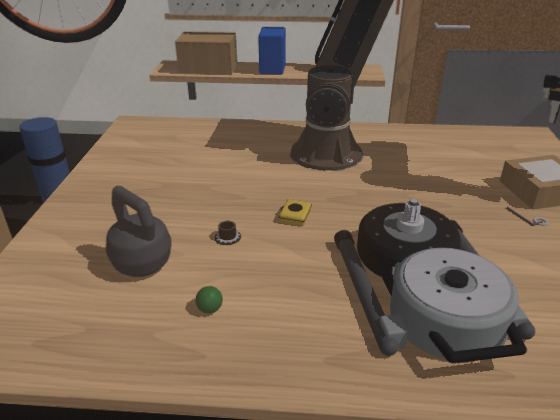

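View pics/side0.png

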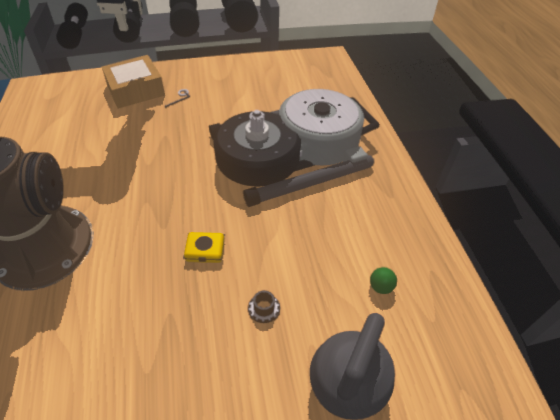

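View pics/wrist0.png

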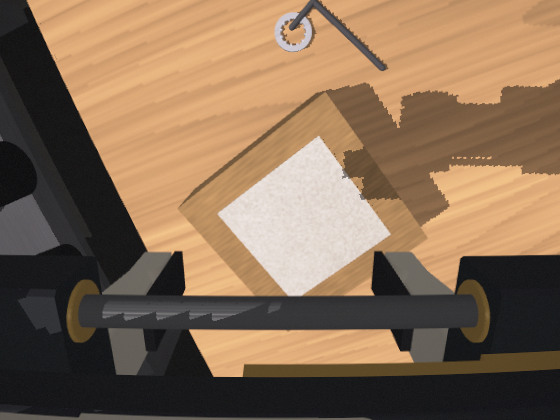

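Scene view: the module is at (227,232), the freehub cap at (412,201), and the case, ball and kettlebell are left of the trainer. Side view: the module is at (264,305) and the cap at (257,113). The wrist camera sees only a wooden box.

Run:
```python
from h import *
S=snap('side');C=snap('scene')
print('mod',onplane(S,[(264,297)],.038),onplane(C,[(227,225)],.038))
print('hub',onplane(S,[(257,112)],.17),onplane(C,[(412,200)],.17))
print('case',onplane(S,[(204,245)],.03),'ball',onplane(S,[(384,280)],.028),'kb',onplane(S,[(352,375)],.08))
print('drum',onplane(S,[(322,110)],.11))
s=cv2.resize(S['pixels'][270:340,225:305],None,fx=5,fy=5,interpolation=cv2.INTER_CUBIC)
t=cv2.resize(S['pixels'][90:160,215:295],None,fx=5,fy=5,interpolation=cv2.INTER_CUBIC)
cv2.imwrite('pics/crop1.png',np.hstack([s,t])[:,:,::-1])
```

```text
mod [[ 0.49288865 -0.24314813  0.038     ]] [[ 0.49412039 -0.24536503  0.038     ]]
hub [[0.55061877 0.18752825 0.17      ]] [[0.5515583  0.18898332 0.17      ]]
case [[ 0.38417224 -0.0870903   0.03      ]] ball [[ 0.75086666 -0.24477949  0.028     ]] kb [[ 0.60980295 -0.44009552  0.08      ]]
drum [[0.73886738 0.24994304 0.11      ]]
```

View pics/crop1.png

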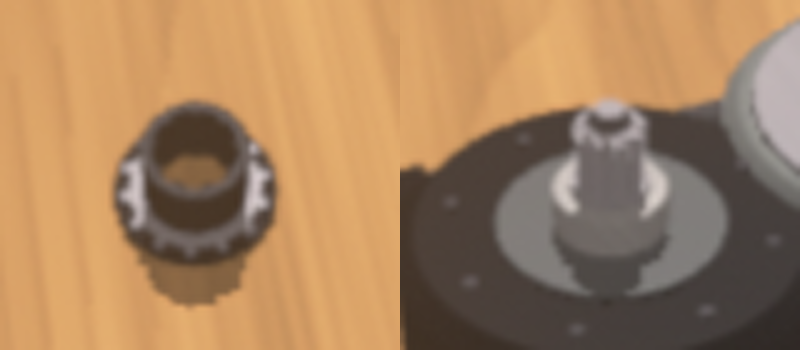

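The crop confirms the upright sleeve over its toothed cog (left) and the bare splined freehub with its cap (right). Next I move to look at the freehub with the wrist camera.

Emit:
drive_tool([
  {"x": 0.427, "y": 0.266, "z": 0.035, "spin": 1.047, "fingers": 1},
  {"x": 0.427, "y": 0.266, "z": 0.035, "spin": 1.047, "fingers": 1},
  {"x": 0.427, "y": 0.266, "z": 0.035, "spin": 1.047, "fingers": 1},
  {"x": 0.427, "y": 0.266, "z": 0.035, "spin": 1.047, "fingers": 1},
  {"x": 0.427, "y": 0.266, "z": 0.035, "spin": 1.047, "fingers": 1},
  {"x": 0.427, "y": 0.266, "z": 0.035, "spin": 1.047, "fingers": 1},
  {"x": 0.427, "y": 0.266, "z": 0.035, "spin": 1.047, "fingers": 1},
  {"x": 0.427, "y": 0.266, "z": 0.035, "spin": 1.047, "fingers": 1},
  {"x": 0.427, "y": 0.266, "z": 0.035, "spin": 1.047, "fingers": 1},
  {"x": 0.427, "y": 0.266, "z": 0.035, "spin": 1.047, "fingers": 1},
])

```text
time_s: 1.5
tcp_pos: [0.5438, 0.232, 0.2104]
eef_rot: [180.0, -0.0, -80.7]
contact_force: [-0.8, 0.2, -0.8]
gripper_width: 0.088
gripper_force: 0.0
```

Emit:
drive_tool([
  {"fingers": 1},
  {"fingers": 1},
])

```text
invalid input
```

Run:
```python
from h import *
import pickle
c=snap('wrist');pickle.dump(c,open('hub.pkl','wb'))
print(c['state']['tcp_pos'],c['state']['eef_rot'],proj(c,[[.551,.188,.162]]))
cv2.imwrite('pics/wrist1.png',c['pixels'][:,:,::-1])
```

```text
[0.543805   0.23195409 0.21035462] [ 1.79979869e+02 -4.99720541e-03 -8.06934509e+01] [[277.30607068 162.29594748]]
```

View pics/wrist1.png

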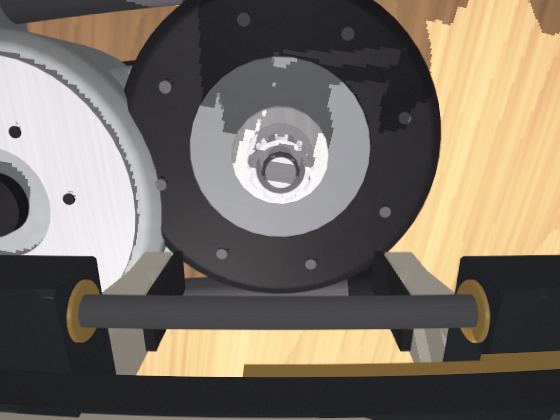

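The freehub is centred near (280,170) in the wrist image, ringed by the pale plate and the black cover. I'll zoom in for the splines.

Run:
```python
from h import *
import pickle
c=pickle.load(open('hub.pkl','rb'))
I=c['pixels'][95:215,220:340]
g=cv2.createCLAHE(3,(4,4)).apply(cv2.cvtColor(I,cv2.COLOR_RGB2GRAY))
a=cv2.resize(I,(560,560),interpolation=cv2.INTER_NEAREST)
cv2.imwrite('pics/hubzoom.png',a[:,:,::-1])
```

```text
(no output)
```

View pics/hubzoom.png

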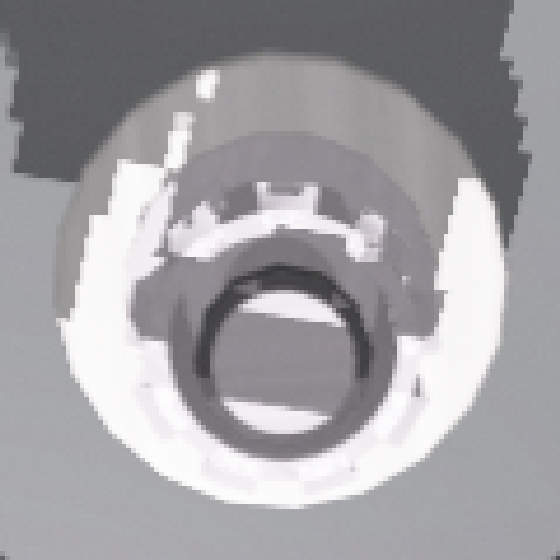

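Run:
```python
from h import *
import pickle
c=pickle.load(open('hub.pkl','rb'))
print(onplane(c,[(280.9,169.1)],.17),onplane(c,[(280.9,155.6)],.125))
# pale plate outline ellipse, black cover edge
g=cv2.cvtColor(c['pixels'],cv2.COLOR_RGB2GRAY)
m=((g<62)).astype(np.uint8)
# radial edges of black cover outer edge/plate: cast rays from projected centre
ctr=np.array([.551,.188])
def poly(z,rr,n=360,ctr=ctr):
    t=np.arange(n)*2*np.pi/n
    P=np.c_[ctr[0]+rr*np.cos(t),ctr[1]+rr*np.sin(t),np.full(n,z)]
    return proj(c,P)
def samp(uv): return cv2.remap(c['pixels'].astype(np.float32).mean(2),uv[:,0].astype(np.float32)[None],uv[:,1].astype(np.float32)[None],cv2.INTER_LINEAR)[0]
for z,lo,hi in[(.125,.016,.026),(.098,.055,.075),(.098,.105,.125),(.17,.008,.0150),]:
    rs=np.arange(lo,hi,.0003)
    A=np.array([samp(poly(z,q,72)) for q in rs])
    gr=np.abs(A[2:]-A[:-2]); k=gr.argmax(0); ok=gr.max(0)>12
    t=np.arange(72)*2*np.pi/72; rad=rs[k+1]
    M=np.c_[np.cos(t),np.sin(t),np.ones(72)]
    from scipy.optimize import least_squares
    f=least_squares(lambda p:(M[ok]@p-rad[ok])/.0005,[0,0,(lo+hi)/2],loss='soft_l1')
    res=np.abs(M@f.x-rad)<.001
    print(z,ok.sum(),(res&ok).sum(),ctr+f.x[:2],f.x[2])
# polar image stack
rs=np.arange(.011,.0225,.00025)
out=[]
for z in(.162,.1605):
    A=np.array([samp(poly(z,q,720)) for q in rs[::-1]])
    A=np.clip((A-200)/55,0,1)*127+np.clip((A-60)/140,0,1)*127
    out.append(cv2.resize(A.astype(np.uint8),(780,250)))
cv2.imwrite('pics/polar.png',np.vstack(out))
```

```text
[[0.54897522 0.18962127 0.17      ]] [[0.54851984 0.18999416 0.125     ]]
0.125 63 19 [0.55070706 0.18749875] 0.02241935180505032
0.098 72 72 [0.54887583 0.19159749] 0.060216833145808654
0.098 52 36 [0.54966734 0.18919578] 0.10853442198962389
0.17 72 31 [0.55045522 0.18899243] 0.01207414104491472
```

View pics/polar.png

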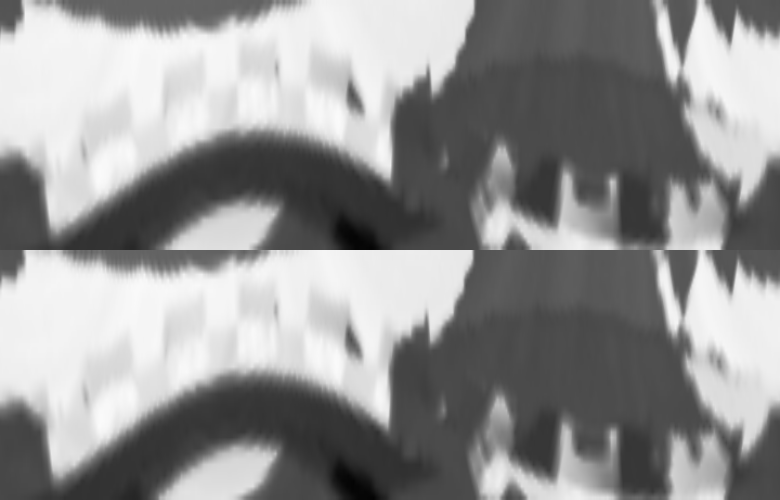

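The polar strips show ridge bevels on the near half, around columns 108, 185, 258 and 325, so the phase is about -2° mod 40 in world. The hub axis by wrist camera is about (0.549, 0.190). Next I look at the module from the same relative pose, so that camera calibration errors cancel.

Emit:
drive_tool([
  {"x": 0.417, "y": 0.127, "z": 0, "spin": 0, "fingers": 1},
  {"x": 0.417, "y": 0.127, "z": 0, "spin": 0, "fingers": 1},
  {"x": 0.417, "y": 0.127, "z": 0, "spin": 0, "fingers": 1},
  {"x": 0.417, "y": 0.127, "z": 0, "spin": 0, "fingers": 1},
  {"x": 0.417, "y": 0.127, "z": 0, "spin": 0, "fingers": 1},
  {"x": 0.417, "y": 0.127, "z": 0, "spin": 0, "fingers": 1},
  {"x": 0.417, "y": 0.127, "z": 0, "spin": 0, "fingers": 1},
  {"x": 0.417, "y": 0.127, "z": 0.124, "spin": 0, "fingers": 1},
  {"x": 0.417, "y": 0.127, "z": 0.124, "spin": 0, "fingers": 1},
  {"x": 0.417, "y": 0.127, "z": 0.124, "spin": 0, "fingers": 1},
])

```text
time_s: 2.8
tcp_pos: [0.4835, -0.1984, 0.0832]
eef_rot: [179.5, 0.1, -80.5]
contact_force: [0.3, 0.3, 1.2]
gripper_width: 0.0877
gripper_force: 0.0
```

Emit:
drive_tool([
  {"x": 0, "y": 0, "z": 0, "spin": 0, "fingers": 1},
  {"x": 0, "y": 0, "z": 0, "spin": 0, "fingers": 1},
])

```text
time_s: 3.05
tcp_pos: [0.4886, -0.1993, 0.0893]
eef_rot: [-179.7, -0.1, -80.5]
contact_force: [0.4, 1.4, 0.1]
gripper_width: 0.0875
gripper_force: 0.0
```

Run:
```python
from h import *
import pickle
c=snap('wrist');pickle.dump(c,open('mod.pkl','wb'))
print(c['state']['tcp_pos'],c['state']['eef_rot'],proj(c,[[.4935,-.244,.038]]))
cv2.imwrite('pics/mod.png',cv2.resize(c['pixels'][60:280,150:410],None,fx=2.7,fy=2.7)[:,:,::-1])
```

```text
[ 0.4886155  -0.1992538   0.08934093] [-1.79740787e+02 -7.32407473e-02 -8.05120474e+01] [[282.8122221  160.60995471]]
```

View pics/mod.png

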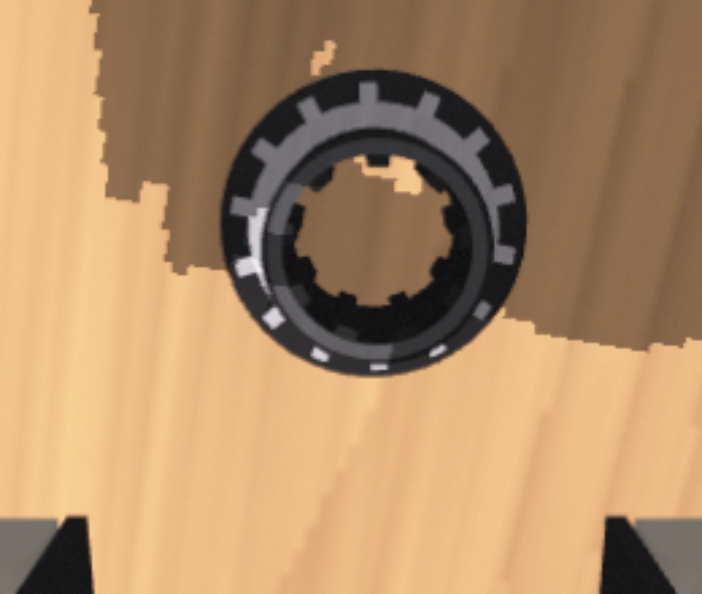

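The module is clear: outer disc centred near full-frame (288,142), bore opening near (289,146), nine teeth visible. I'll fit the outline and the tooth phase from a settled picture.

```bash
cat > mm.py <<'E'
from h import *
import pickle
def fit(c):
    I=c['pixels'].astype(int); sat=cv2.cvtColor(c['pixels'],cv2.COLOR_RGB2HSV)[:,:,1]
    m=((sat<70)).astype(np.uint8); m[250:]=0
    cs,_=cv2.findContours(m,cv2.RETR_EXTERNAL,cv2.CHAIN_APPROX_NONE)
    p0=proj(c,[[.4935,-.244,.01]])[0]
    k=min(cs,key=lambda q:np.hypot(*(q.reshape(-1,2).mean(0)-p0))+(1e3 if len(q)<100 else 0))
    k=cv2.convexHull(k)
    P=onplane(c,k.reshape(-1,2),.003)[:,:2]
    (cx,cy),_,_=cv2.fitEllipse((P*1e4).astype(np.float32)); q=np.array([cx,cy])/1e4
    return q,np.hypot(*(P-q).T).mean(),m
if __name__=='__main__':
    c=snap('wrist');pickle.dump(c,open('mod.pkl','wb'))
    q,rad,m=fit(c); print(c['state']['tcp_pos'],c['state']['eef_rot'],q,rad)
    wood=(1-m).astype(np.float32)
    t=np.radians(np.arange(0,360,.5))
    for z,up in((.038,1),(.004,0)):
        for rr in(.0160,.0167,.0174):
            uv=proj(c,np.c_[q[0]+rr*np.cos(t),q[1]+rr*np.sin(t),np.full(t.size,z)]).astype(np.float32)
            v=1-cv2.remap(wood,uv[None,:,0],uv[None,:,1],cv2.INTER_LINEAR)[0]
            d=np.cos(t-np.radians(-80.5)); sel=(d>.2) if up else (d<-.2)
            on=(v>.5)&sel
            lab,n=[],0
            e=np.flatnonzero(np.diff(on.astype(int)))
            print(z,rr,[round(np.degrees(t[i]),1) for i in e])
E
python3 mm.py
```

```text
[ 0.48826458 -0.19930572  0.08906502] [-1.79755089e+02 -6.06044818e-02 -8.05337937e+01] [ 0.49080103 -0.24853206] 0.0335271553092695
0.038 0.016 [np.float64(201.0), np.float64(222.0), np.float64(233.5), np.float64(248.0), np.float64(273.0), np.float64(285.5), np.float64(312.0), np.float64(320.5), np.float64(321.0), np.float64(325.0), np.float64(339.0), np.float64(341.0), np.float64(342.0), np.float64(357.5)]
0.038 0.0167 [np.float64(201.0), np.float64(224.0), np.float64(231.0), np.float64(252.0), np.float64(273.5), np.float64(285.0), np.float64(308.5), np.float64(326.0), np.float64(338.5), np.float64(357.5)]
0.038 0.0174 [np.float64(201.0), np.float64(255.0), np.float64(273.5), np.float64(285.0), np.float64(307.5), np.float64(326.0), np.float64(339.0), np.float64(357.5)]
0.004 0.016 [np.float64(33.5), np.float64(36.0), np.float64(38.5), np.float64(44.5), np.float64(74.0), np.float64(84.5), np.float64(113.0), np.float64(124.5), np.float64(152.5), np.float64(164.0)]
0.004 0.0167 [np.float64(31.5), np.float64(47.5), np.float64(71.5), np.float64(85.0), np.float64(112.5), np.float64(126.0), np.float64(152.0), np.float64(166.0)]
0.004 0.0174 [np.float64(31.5), np.float64(50.0), np.float64(71.0), np.float64(85.5), np.float64(108.0), np.float64(129.0), np.float64(149.0), np.float64(167.0)]
```

Run:
```python
from mm import *
S=snap('side');C=snap('scene')
for n,c,ro in(('side',S,(270,345,225,305)),('scene',C,(215,248,205,250))):
    h=cv2.cvtColor(c['pixels'],cv2.COLOR_RGB2HSV); r0,r1,c0,c1=ro
    g=c['pixels'].mean(2)[r0:r1,c0:c1]; s=h[r0:r1,c0:c1,1]
    m=(s<95).astype(np.uint8)
    m=cv2.morphologyEx(m,cv2.MORPH_CLOSE,np.ones((3,3),np.uint8))
    cs,_=cv2.findContours(m,cv2.RETR_EXTERNAL,cv2.CHAIN_APPROX_NONE); k=max(cs,key=cv2.contourArea).reshape(-1,2)+[c0,r0]
    print(n,k.min(0),k.max(0))
    for z in(0,.006): 
        P=onplane(c,k,z)[:,:2]; print(z,P.min(0),P.max(0))
    for ctr in((.4908,-.2485),(.4935,-.244)):
        t=np.linspace(0,6.28,90)
        uv=np.vstack([proj(c,np.c_[ctr[0]+rr*np.cos(t),ctr[1]+rr*np.sin(t),np.full(90,z)]) for rr,z in((.034,.002),(.022,.038))])
        print(ctr,uv.min(0).round(1),uv.max(0).round(1))
    if n=='side':
        for ctr in((.549,.190),(.551,.188)):
            print('hub',[proj(c,[[*ctr,z]])[0].round(1) for z in(.17,.125)], proj(c,[[*ctr,.098]]))
    else:
        for ctr in((.549,.190),(.551,.188)): print('hub',[proj(c,[[*ctr,z]])[0].round(1) for z in(.17,.125)])
# silhouettes of cap+hub columns
row=lambda c,r,a,b:c['pixels'].mean(2)[r,a:b].astype(int).tolist()
print(row(S,118,240,275));print(row(S,125,240,275))
print(row(C,205,398,426));print(row(C,215,398,426))
```

```text
side [248 291] [279 321]
0 [ 0.45880776 -0.27686152] [ 0.52426462 -0.20690559]
0.006 [ 0.45856876 -0.27967935] [ 0.52351836 -0.21026554]
(0.4908, -0.2485) [247.1 289.9] [280. 323.]
(0.4935, -0.244) [248.1 287.7] [280.8 320.8]
hub [array([256.2, 111.5]), array([256.5, 126.2])] [[256.69296238 134.54099957]]
hub [array([257.1, 111.9]), array([257.4, 126.6])] [[257.58095816 134.9416037 ]]
scene [215 215] [249 247]
0 [ 0.38945482 -0.28082591] [ 0.53441349 -0.18589712]
0.006 [ 0.39824492 -0.27887797] [ 0.54209631 -0.18467431]
(0.4908, -0.2485) [213.5 219.3] [240.1 243.7]
(0.4935, -0.244) [215.1 219.9] [241.7 244.4]
hub [array([412.3, 199.4]), array([409.5, 216.1])]
hub [array([411.5, 199.8]), array([408.8, 216.5])]
[62, 62, 62, 62, 61, 61, 61, 61, 61, 61, 61, 60, 60, 61, 61, 60, 60, 61, 59, 60, 59, 60, 60, 61, 60, 60, 60, 60, 60, 61, 60, 61, 61, 61, 61]
[61, 62, 61, 62, 61, 61, 61, 61, 61, 61, 61, 60, 60, 60, 60, 60, 60, 60, 60, 59, 60, 60, 60, 60, 59, 60, 60, 60, 60, 60, 60, 60, 60, 60, 61]
[44, 43, 43, 44, 44, 44, 46, 91, 140, 100, 148, 131, 116, 88, 81, 74, 83, 88, 99, 85, 113, 145, 152, 106, 114, 131, 133, 132]
[97, 95, 95, 95, 91, 91, 89, 88, 89, 91, 104, 92, 92, 136, 153, 153, 128, 93, 156, 153, 137, 156, 157, 129, 99, 83, 59, 44]
```

Emit:
drive_tool([
  {"x": 0.049, "y": 0.0056, "z": 0, "spin": 0, "fingers": 1},
  {"x": 0.049, "y": 0.0056, "z": 0.0, "spin": 0, "fingers": 1},
  {"x": 0.049, "y": 0.0056, "z": 0.02, "spin": 0, "fingers": 1},
  {"x": 0.049, "y": 0.0056, "z": 0.02, "spin": 0, "fingers": 1},
  {"x": 0.049, "y": 0.0056, "z": 0.02, "spin": 0, "fingers": 1},
  {"x": 0.049, "y": 0.0056, "z": 0.02, "spin": 0, "fingers": 1},
  {"x": 0.049, "y": 0.0056, "z": 0.02, "spin": 0, "fingers": 1},
])

```text
time_s: 4.12
tcp_pos: [0.4893, -0.2489, 0.0671]
eef_rot: [-179.9, -0.0, -80.6]
contact_force: [-0.2, -0.4, 1.0]
gripper_width: 0.0874
gripper_force: 0.0
```

Run:
```python
from mm import *
c=snap('wrist'); s=sensors.get_state(); print(s['tcp_pos'],s['eef_rot'],s['qd'].round(1))
cv2.imwrite('pics/grasp.png',c['pixels'][:,:,::-1])
```

```text
[ 0.48918381 -0.24887538  0.06700369] [-1.79960598e+02 -1.30988085e-02 -8.05930918e+01] [-0.1  0.3 -0.1  0.1  0.1 -0.1]
```

Emit:
drive_tool([
  {"x": 0, "y": -0.0016, "z": 0.015, "spin": 0, "fingers": 1},
  {"x": 0, "y": -0.0016, "z": 0.03, "spin": 0, "fingers": 1},
  {"x": 0, "y": -0.0016, "z": 0.037, "spin": 0, "fingers": 1},
  {"x": 0, "y": -0.0016, "z": 0.037, "spin": 0, "fingers": 1},
  {"x": 0, "y": -0.0016, "z": 0.037, "spin": 0, "fingers": -1},
  {"x": 0, "y": -0.0016, "z": 0.037, "spin": 0, "fingers": -1},
  {"x": 0, "y": -0.0016, "z": 0.037, "spin": 0, "fingers": -1},
  {"x": 0, "y": -0.0016, "z": 0.037, "spin": 0, "fingers": -1},
  {"x": 0, "y": -0.0016, "z": 0.037, "spin": 0, "fingers": -1},
], newtons=20)

```text
time_s: 5.3
tcp_pos: [0.4906, -0.2487, 0.0297]
eef_rot: [-180.0, -0.0, -80.6]
contact_force: [-0.6, 0.2, 2.5]
gripper_width: 0.044
gripper_force: 20.0
```

Emit:
drive_tool([
  {"x": 0, "y": 0, "z": 0, "spin": 0, "fingers": -1},
  {"x": 0, "y": 0, "z": 0, "spin": 0, "fingers": -1},
  {"x": 0, "y": 0, "z": 0, "spin": 0, "fingers": -1},
  {"x": 0, "y": 0, "z": 0, "spin": 0, "fingers": -1},
], newtons=20)

```text
time_s: 5.8
tcp_pos: [0.4906, -0.2487, 0.0297]
eef_rot: [-180.0, -0.0, -80.6]
contact_force: [-0.6, 0.8, 2.3]
gripper_width: 0.0438
gripper_force: 20.0
```

Emit:
drive_tool([
  {"x": 0, "y": 0, "z": -0.03, "spin": 0, "fingers": -1},
  {"x": 0, "y": 0, "z": -0.075, "spin": 0, "fingers": -1},
  {"x": 0, "y": 0, "z": -0.12, "spin": 0, "fingers": -1},
  {"x": 0, "y": 0, "z": -0.165, "spin": 0, "fingers": -1},
  {"x": 0, "y": 0, "z": -0.21, "spin": 0, "fingers": -1},
  {"x": 0, "y": 0, "z": -0.21, "spin": 0, "fingers": -1},
  {"x": 0, "y": 0, "z": -0.21, "spin": 0, "fingers": -1},
], newtons=20)

```text
time_s: 6.68
tcp_pos: [0.4898, -0.2484, 0.2386]
eef_rot: [180.0, 0.1, -80.6]
contact_force: [-0.3, -0.2, -2.3]
gripper_width: 0.0441
gripper_force: 20.0
```

Emit:
drive_tool([
  {"x": -0.042, "y": -0.013, "z": 0, "spin": -0.03, "fingers": -1},
  {"x": -0.09, "y": -0.0275, "z": 0, "spin": -0.07, "fingers": -1},
  {"x": -0.138, "y": -0.042, "z": 0, "spin": -0.11, "fingers": -1},
  {"x": -0.186, "y": -0.057, "z": 0, "spin": -0.15, "fingers": -1},
  {"x": -0.234, "y": -0.0715, "z": 0, "spin": -0.19, "fingers": -1},
  {"x": -0.282, "y": -0.086, "z": 0, "spin": -0.23, "fingers": -1},
  {"x": -0.33, "y": -0.1005, "z": 0, "spin": -0.27, "fingers": -1},
  {"x": -0.375, "y": -0.1145, "z": 0, "spin": -0.3, "fingers": -1},
  {"x": -0.405, "y": -0.124, "z": 0, "spin": -0.33, "fingers": -1},
  {"x": -0.4233, "y": -0.1292, "z": 0, "spin": -0.33, "fingers": -1},
], newtons=20)

```text
time_s: 7.92
tcp_pos: [0.5482, 0.1911, 0.2374]
eef_rot: [179.8, -0.0, -61.6]
contact_force: [-0.3, -0.7, -2.0]
gripper_width: 0.0438
gripper_force: 20.0
```

Emit:
drive_tool([
  {"x": 0, "y": 0, "z": 0, "spin": 0, "fingers": -1},
  {"x": 0, "y": 0, "z": 0, "spin": 0, "fingers": -1},
  {"x": 0, "y": 0, "z": 0, "spin": 0, "fingers": -1},
  {"x": 0, "y": 0, "z": 0, "spin": 0, "fingers": -1},
], newtons=20)

```text
time_s: 8.43
tcp_pos: [0.5489, 0.1893, 0.2397]
eef_rot: [-180.0, 0.0, -61.8]
contact_force: [0.3, -0.2, -2.4]
gripper_width: 0.0439
gripper_force: 20.0
```

Run:
```python
from h import *
s=sensors.get_state(); print(s['tcp_pos'],s['eef_rot'],s['contact_force'],s['moment'],s['joints'].round(0))
W=cams.capture('wrist')['pixels'];S=cams.capture('side')['pixels'];C=cams.capture('scene')['pixels']
a=cv2.resize(S[50:170,190:320],(390,360));b=cv2.resize(C[130:250,350:480],(390,360));
cv2.imwrite('pics/over.png',np.hstack([a,b])[:,:,::-1])
```

```text
[0.54885598 0.18930239 0.23974635] [-1.79986484e+02  3.35012064e-03 -6.17535240e+01] [ 0.32409625 -0.2433688  -2.38499022] [ 0.00905127  0.00906166 -0.0136067 ] [ 38.  12. -12.  -0. -66. -10.]
```

View pics/over.png

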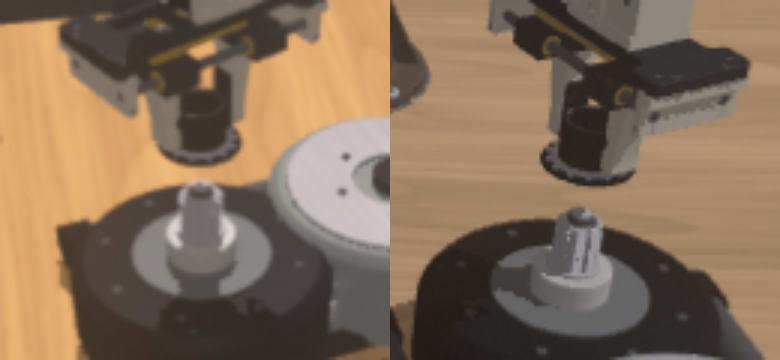

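The over-view shows the module held upright straight above the freehub: in line in the side crop, and the 8 px offset in the scene crop is just the expected camera lean. Descending slowly.

Emit:
drive_tool([
  {"x": -0.0006, "y": -0.0003, "z": 0.012, "spin": 0, "fingers": -1},
  {"x": -0.0006, "y": -0.0003, "z": 0.024, "spin": 0, "fingers": -1},
  {"x": -0.0006, "y": -0.0003, "z": 0.034, "spin": 0, "fingers": -1},
  {"x": -0.0006, "y": -0.0003, "z": 0.04, "spin": 0, "fingers": -1},
  {"x": -0.0006, "y": -0.0003, "z": 0.044, "spin": 0, "fingers": -1},
  {"x": -0.0006, "y": -0.0003, "z": 0.047, "spin": 0, "fingers": -1},
  {"x": -0.0006, "y": -0.0003, "z": 0.047, "spin": 0, "fingers": -1},
  {"x": -0.0006, "y": -0.0003, "z": 0.047, "spin": 0, "fingers": -1},
], newtons=15)

```text
time_s: 9.57
tcp_pos: [0.549, 0.1908, 0.1929]
eef_rot: [-180.0, 0.0, -61.7]
contact_force: [-1.2, 0.2, -0.3]
gripper_width: 0.0439
gripper_force: 15.0
```

Emit:
drive_tool([
  {"x": 0, "y": 0, "z": 0.001, "spin": 0, "fingers": -1},
  {"x": 0, "y": 0, "z": 0.002, "spin": 0, "fingers": -1},
  {"x": 0, "y": 0, "z": 0.003, "spin": 0, "fingers": -1},
  {"x": 0, "y": 0, "z": 0.0035, "spin": 0, "fingers": -1},
  {"x": 0, "y": 0, "z": 0.0035, "spin": 0, "fingers": -1},
], newtons=15)

```text
time_s: 10.2
tcp_pos: [0.5488, 0.1907, 0.189]
eef_rot: [180.0, -0.0, -61.7]
contact_force: [-0.1, -0.6, -1.2]
gripper_width: 0.0438
gripper_force: 15.0
```

Emit:
drive_tool([
  {"x": 0, "y": 0, "z": 0.0005, "spin": 0, "fingers": -1},
  {"x": 0, "y": 0, "z": 0.001, "spin": 0, "fingers": -1},
  {"x": 0, "y": 0, "z": 0.0015, "spin": 0, "fingers": -1},
  {"x": 0, "y": 0, "z": 0.0015, "spin": 0, "fingers": -1},
], newtons=15)

```text
time_s: 10.7
tcp_pos: [0.5489, 0.1907, 0.1875]
eef_rot: [-180.0, -0.0, -61.7]
contact_force: [-0.0, 0.8, -1.7]
gripper_width: 0.0441
gripper_force: 15.0
```

Emit:
drive_tool([
  {"x": 0, "y": 0, "z": 0.0007, "spin": 0, "fingers": -1},
  {"x": 0, "y": 0, "z": 0.0014, "spin": 0, "fingers": -1},
  {"x": 0, "y": 0, "z": 0.002, "spin": 0, "fingers": -1},
  {"x": 0, "y": 0, "z": 0.002, "spin": 0, "fingers": -1},
], newtons=15)

```text
time_s: 11.2
tcp_pos: [0.5488, 0.1907, 0.1855]
eef_rot: [180.0, 0.0, -61.7]
contact_force: [0.3, 0.4, -0.8]
gripper_width: 0.044
gripper_force: 15.0
```

Emit:
drive_tool([
  {"x": 0, "y": 0, "z": 0.001, "spin": 0, "fingers": -1},
  {"x": 0, "y": 0, "z": 0.002, "spin": 0, "fingers": -1},
  {"x": 0, "y": 0, "z": 0.003, "spin": 0, "fingers": -1},
  {"x": 0, "y": 0, "z": 0.004, "spin": 0, "fingers": -1},
  {"x": 0, "y": 0, "z": 0.004, "spin": 0, "fingers": -1},
], newtons=15)

```text
time_s: 11.82
tcp_pos: [0.5488, 0.1907, 0.1815]
eef_rot: [180.0, 0.0, -61.7]
contact_force: [1.0, -0.0, -2.1]
gripper_width: 0.0441
gripper_force: 15.0
```

Run:
```python
from h import *
s=sensors.get_state(); print(s['tcp_pos'],s['contact_force'],s['moment'])
```

```text
[0.54883957 0.19071298 0.18147433] [ 1.02383776 -0.0422673  -2.13102245] [ 0.16755561 -0.12891436 -0.0074732 ]
```

Meshed: the foot is 10 mm below the hub top with no vertical load. Sliding down.

Emit:
drive_tool([
  {"x": 0, "y": 0, "z": 0.002, "spin": 0, "fingers": -1},
  {"x": 0, "y": 0, "z": 0.004, "spin": 0, "fingers": -1},
  {"x": 0, "y": 0, "z": 0.006, "spin": 0, "fingers": -1},
  {"x": 0, "y": 0, "z": 0.008, "spin": 0, "fingers": -1},
  {"x": 0, "y": 0, "z": 0.01, "spin": 0, "fingers": -1},
  {"x": 0, "y": 0, "z": 0.012, "spin": 0, "fingers": -1},
  {"x": 0, "y": 0, "z": 0.012, "spin": 0, "fingers": -1},
], newtons=15)

```text
time_s: 12.7
tcp_pos: [0.5488, 0.1907, 0.1694]
eef_rot: [180.0, 0.0, -61.7]
contact_force: [-0.4, 1.4, -1.1]
gripper_width: 0.0439
gripper_force: 15.0
```

Emit:
drive_tool([
  {"x": 0, "y": 0, "z": 0.002, "spin": 0, "fingers": -1},
  {"x": 0, "y": 0, "z": 0.004, "spin": 0, "fingers": -1},
  {"x": 0, "y": 0, "z": 0.006, "spin": 0, "fingers": -1},
  {"x": 0, "y": 0, "z": 0.008, "spin": 0, "fingers": -1},
  {"x": 0, "y": 0, "z": 0.01, "spin": 0, "fingers": -1},
  {"x": 0, "y": 0, "z": 0.012, "spin": 0, "fingers": -1},
  {"x": 0, "y": 0, "z": 0.012, "spin": 0, "fingers": -1},
], newtons=15)

```text
time_s: 13.58
tcp_pos: [0.5488, 0.1907, 0.1574]
eef_rot: [180.0, 0.0, -61.7]
contact_force: [0.1, 0.5, -1.6]
gripper_width: 0.0442
gripper_force: 15.0
```

Emit:
drive_tool([
  {"x": 0, "y": 0, "z": 0.0006, "spin": 0, "fingers": -1},
  {"x": 0, "y": 0, "z": 0.0012, "spin": 0, "fingers": -1},
  {"x": 0, "y": 0, "z": 0.0018, "spin": 0, "fingers": -1},
  {"x": 0, "y": 0, "z": 0.0022, "spin": 0, "fingers": -1},
  {"x": 0, "y": 0, "z": 0.0022, "spin": 0, "fingers": -1},
], newtons=10)

```text
time_s: 14.2
tcp_pos: [0.5489, 0.1907, 0.1553]
eef_rot: [-180.0, 0.0, -61.7]
contact_force: [0.8, 1.0, -0.7]
gripper_width: 0.0443
gripper_force: 10.0
```

Emit:
drive_tool([
  {"x": 0, "y": 0, "z": 0.0003, "spin": 0, "fingers": -1},
  {"x": 0, "y": 0, "z": 0.0006, "spin": 0, "fingers": -1},
  {"x": 0, "y": 0, "z": 0.0006, "spin": 0, "fingers": -1},
], newtons=10)

```text
time_s: 14.58
tcp_pos: [0.5489, 0.1907, 0.1548]
eef_rot: [-180.0, -0.0, -61.7]
contact_force: [0.2, 0.5, -2.0]
gripper_width: 0.044
gripper_force: 10.0
```

Emit:
drive_tool([
  {"x": 0, "y": 0, "z": 0.0003, "spin": 0, "fingers": -1},
  {"x": 0, "y": 0, "z": 0.0006, "spin": 0, "fingers": -1},
  {"x": 0, "y": 0, "z": 0.0006, "spin": 0, "fingers": -1},
], newtons=10)

```text
time_s: 14.95
tcp_pos: [0.5489, 0.1907, 0.1547]
eef_rot: [-180.0, -0.0, -61.7]
contact_force: [-2.2, 0.2, 5.8]
gripper_width: 0.0439
gripper_force: 10.0
```

Run:
```python
from h import *
s=sensors.get_state(); print(s['tcp_pos'],s['contact_force'],s['moment'])
```

```text
[0.54888721 0.1907132  0.15465391] [-2.24371385  0.19833167  5.77889901] [ 0.1938662   0.82853799 -0.02767421]
```

Seated: the contact force appeared at z = 0.1547, exactly the predicted home height. Releasing and retreating.

Emit:
drive_tool([
  {"x": 0, "y": 0, "z": -0.0004, "spin": 0, "fingers": 0.05},
  {"x": 0, "y": 0, "z": -0.0004, "spin": 0, "fingers": 0.2},
  {"x": 0, "y": 0, "z": -0.0004, "spin": 0, "fingers": 0.5},
  {"x": 0, "y": 0, "z": -0.0004, "spin": 0, "fingers": 0.5},
  {"x": 0, "y": 0, "z": -0.0004, "spin": 0, "fingers": 0.5},
  {"x": 0, "y": 0, "z": -0.0004, "spin": 0, "fingers": 0.5},
])

```text
time_s: 15.7
tcp_pos: [0.5489, 0.1907, 0.1545]
eef_rot: [180.0, -0.0, -61.7]
contact_force: [0.4, 0.2, 0.1]
gripper_width: 0.0659
gripper_force: 0.0
```

Emit:
drive_tool([
  {"x": 0, "y": 0, "z": -0.01, "spin": 0, "fingers": 0.5},
  {"x": 0, "y": 0, "z": -0.03, "spin": 0, "fingers": 0.5},
  {"x": 0, "y": 0, "z": -0.06, "spin": 0, "fingers": 0.5},
  {"x": 0, "y": 0, "z": -0.1, "spin": 0, "fingers": 0.5},
  {"x": -0.05, "y": 0, "z": -0.1, "spin": 0, "fingers": 0.5},
  {"x": -0.05, "y": 0, "z": -0.1, "spin": 0, "fingers": 0.5},
  {"x": -0.05, "y": 0, "z": -0.1, "spin": 0, "fingers": 0.5},
  {"x": -0.05, "y": 0, "z": -0.1, "spin": 0, "fingers": 0.5},
])

```text
time_s: 16.7
tcp_pos: [0.5253, 0.2342, 0.2546]
eef_rot: [180.0, -0.0, -61.7]
contact_force: [-0.5, 0.6, 0.2]
gripper_width: 0.066
gripper_force: 0.0
```

Run:
```python
from h import *
W=cams.capture('wrist')['pixels'];S=cams.capture('side')['pixels'];C=cams.capture('scene')['pixels']
a=cv2.resize(S[50:170,190:320],(390,360));b=cv2.resize(C[130:250,350:480],(390,360));
cv2.imwrite('pics/done.png',np.hstack([a,b])[:,:,::-1])
s=sensors.get_state(); print(s['tcp_pos'],s['contact_force'],s['gripper_width'])
```

```text
[0.52535696 0.23414874 0.25441136] [-0.45637301 -1.11016639  0.01354919] 0.06589381589259562
```

View pics/done.png

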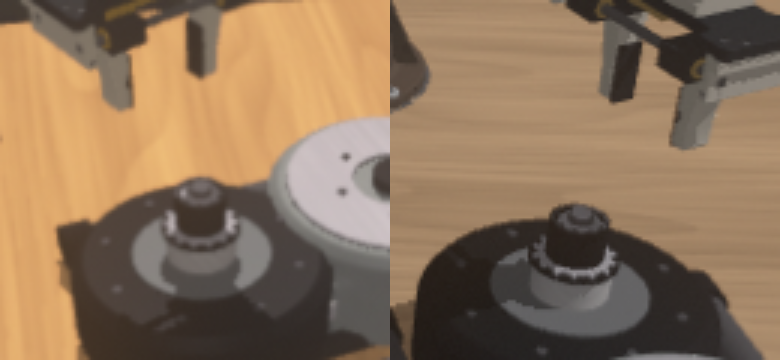

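The module sits upright and fully home on the shoulder, with the sleeve top level with the hub top and the cap showing, and the gripper is clear. Handing in.

```bash
python3 -c "
from plant import r; print(r.close_job())"
```

```text
the job is handed in; nothing more can be done
None
```

The module is meshed, fully home on the freehub shoulder and released, and the job is handed in at about 17 s; it meshed at the pre-set angle, so no rocking was needed, and the arm never went near the bystanders.

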